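Square up a photo album on the copy board

TASK

Gently push the blue photo album along the copy board, without gripping or lifting it, until its far long edge is flush against the aluminium fence and its side is up against the red end stop, square in the corner ready to be photographed. Leave the other things on the board and bench alone, and finish with the robot clear of everything.

Things in the scene. Friction and masses are not known exactly. Their poses are not given: they have to be found in the camera images.
- album: small blue photo album lying flat on the black copy board: 110 mm along its own x, 150 mm along its own y (left-right), 32 mm thick, 0.28 to 0.56 kg; origin at the centre of its underside, +x of its frame roughly away from the robot. At the start it lies turned up to 0.25 rad from the board's axes. Fragile: pushes of a finger under 40 N are safe; sliding it takes about 2 to 8 N.
- copy_board: fixed black copy board, 340 mm (its x) by 520 mm (its y), 8 mm thick; origin at the centre of its underside, +x of its frame points away from the robot, turned up to 0.2 rad. A straight aluminium fence runs along its whole far edge: the fence's face towards the robot lies at board x = +145 mm, its top is 34 mm above the bench.
- end_stop: fixed red stop block standing on the board against the fence, at its left or its right end (varies): 60 mm along the board's x, 30 mm along the board's y, 30 mm tall, turned as the board; origin at the centre of its underside, at board x = +115 mm, y = +205 or -205 mm. Its face towards the board's middle is the face the album's side goes against.
- colour_tile: fixed flat white tile with coloured patches, 60 x 30 mm and 6 mm thick, on the board at the other end of the fence from the red stop (board y = -205 or +205 mm); origin at the centre of its underside. Not part of the job.
- weight: brass conservator's weight with a small knob, 42 mm diameter, 52 mm tall, standing on a near corner of the copy board; origin under its centre; must not be disturbed
- loupe: black cylindrical magnifier, 40 mm diameter, 43 mm tall, standing on the other near corner of the copy board; origin under its centre; must not be disturbed
- brush: brush with an orange handle, 160 mm long, origin under its middle, lying on the bench to the right of the board; must not be disturbed
- spatula: wooden-handled spatula, 200 mm long, origin under its middle, lying on the bench to the left of the board; must not be disturbed
- jar: jar with a red cap, 64 mm diameter, 75 mm tall, standing right of the board; must not be disturbed
- bottle: amber bottle, 56 mm diameter, 130 mm tall, standing left of the board; must not be disturbed
- photo_stack: stack of loose prints, 90 x 130 mm, 25 mm high, on the bench to the right; must not be disturbed
Not all that is in view belongs to the job. Leave any turquoise or yellow look-alike of the album alone.

How it is judged:
At the end, for the whole second after the job is handed in: The album lies flat and at rest on the board, its far edge within 4 mm of the fence and square to it within 0.035 rad (2 degrees), and its side within 4 mm of the inner face of the red end stop (x of album in the frame of copy_board above 0.086 m and angle between the x axis of album and the x axis of copy_board, either way round below 0.035 rad and y of album in the frame of end_stop between -0.094 and 0.094 m and y of album in the frame of copy_board between -0.14 and 0.14 m and height (world z) of album below 0.012 m and angle between album's own z axis and vertical below 0.05 rad and linear speed of album below 0.01 m/s); the robot touches nothing.
It fails at once if the album is lifted off the board (height (world z) of album above 0.02 m).
It fails at once if the album is tipped (angle between album's own z axis and vertical above 0.15 rad).
It fails at once if the album is pushed or squeezed harder than 40 N (contact force between the fingers and album above 40 N).
It fails at once if another thing on the board or bench is moved more than 15 mm (distance of any of weight, loupe, brush, spatula, jar, bottle, photo_stack from where it was at the start of the episode above 0.015 m).
It also fails if it takes over 58 s, if anything falls off the work surface, if the arm or the gripper's body presses on something with over 40 N, if the wrist force passes 120 N, or if a joint passes its speed limit or range.

ROBOT

A 7-joint arm with a two-finger parallel gripper is mounted at the origin on the work surface. World frame = base frame: x ahead of the robot, y to its left, z up, the work surface at z = 0. Lengths are in m, angles in rad, forces in N, time in s.
With the tool pointing down it reaches from about 0.35 to 0.9 m from the base axis. Payload 8.1 kg.
Tool frame: the origin (TCP) lies on the centre line of the jaws, within the pads' length; the fingertips stand 11 mm ahead of it and the grasp point (between the pads) lies 8 mm behind it (arm.nose_length is the distance from the TCP to the fingertips, in m); z points along the fingers, y is the line along which they close (so a half turn about z gives the same grasp; the last joint's range is limited). The gripper opens to 92 mm and grips with 3 to 60 N. Pads are 19 mm wide; open, the fingers measure 130 mm over their backs; the gripper's body (75 mm by 190 mm) begins 47 mm behind the grasp point.
Start: joints at [-0.103, 0.434, 0.025, 1.573, -0.012, 1.134, -0.075], TCP at [0.625, -0, 0.238] pointing down, gripper open.
Joint ranges: [-2.62, 2.62], [-0.44, 2.09], [-1.27, 1.32], [0.08, 2.57], [-1.32, 4.46], [0.12, 2], [-2.74, 2.74]. Speed limits (rad/s): [2.22, 2.22, 3.01, 3.01, 3.14, 3.14, 3.14].

INTERFACE

Orientations are given as a rotation vector (axis times angle).
In Python, from cell import arm gives the robot as it stands.
- The arm moves only by the tool jog_arm, never from a script. Its argument "moves" is a list of rows, each a list of 4 numbers: the shift along the tool's x, y, z in m, then the turn about the tool's z in rad. In form: [[tx, ty, tz, spin], ...]. A call has 1 to 20 rows; each row is the pose to reach, as a shift and turn from the pose commanded when the call began, along the tool's axes at that moment; what a row does not reach only later rows make up. A row lasts 1/8 s, in which the tool goes at most 62.5 mm and 10.7 degrees, less where a joint would pass 70% of its speed; a pose out of reach is approached as far as the arm can. A call with a gripper value outside its range is refused whole. "hand" is the finger opening in m, from 0 to 0.0918, set as the call begins (left out, the last holds). The fingers move at their own pace and stop on an object; "newtons" is the grip in N (left out, the last holds). Time passes only in rows, so rows that repeat a pose let the fingers close. It gives the time, the measured TCP pose, the force, the opening and the grip force at its end, in the units of the state.
- arm.observe(): the state, without advancing time (a new reading comes with each control period).
- arm.get_image(name): name is "scene" or "side" or "wrist"; returns a dict with "color" (384x512x3 uint8, red, green, blue), "z_map" (384x512 float32, m along the optical axis (not along the pixel's ray), 0 where there is no reading), "fx", "fy", "cx", "cy" (pixels), "rvec" (rotation vector, rad) and "tvec" (3), from world to camera coordinates, as OpenCV has them. Camera axes: x right, y down, z forward; pixel columns grow to the right and rows downward; lengths in m; the calibration is good to about 2 mm. A picture is of the moment at which its call begins.
- arm.sign_off(): hands the job in; it is judged then, once.
The state is a dict: "clock": time; "joints": joint angles; "dq": joint speeds; "joint_efforts": joint torques, N m; "position": TCP position; "ee_rot": TCP orientation; "force": force on the tool from outside, world axes, zero at the start; "ft_torque": the same for the moment, N m; "width": opening from 0.0 (shut) to 1.0 (fully open); "gripper_force": force on a finger pad.
Only numpy, scipy, OpenCV 4.12 (cv2) and the standard library are available. Lean on these libraries where they do the work, as an engineer would, in place of code of your own. Each camera call takes 0.05 s, during which the arm holds its last target. There are 200 camera calls.

## Working session

There is one attempt and no reset: what is moved stays moved. The work goes in short steps, Python scripts to look and compute and a tool call to move; the robot and the scene stay as the last step left them, time stands still between calls to the robot, and variables do not carry over. Pictures are saved under pics/ and viewed, at most 10 in all, crops included, and the job is handed in when it is done.

Besides the shell and the picture viewer there is one more tool, called after ">>>" by a JSON object that holds its "fn" and its "kwargs", one argument or row to a line. jog_arm: Moves the arm, as the interface text tells. Its arguments: {"type":"object","properties":{"moves":{"type":"array"},"hand":{"type":"number"},"newtons":{"type":"number"}},"required":["moves"]}

```bash
mkdir -p pics; ls
cat > h.py <<'E'
import numpy as np,cv2
from cell import arm
def shot(n,f=None):
    im=arm.get_image(n)
    if f: cv2.imwrite('pics/'+f,cv2.cvtColor(im['color'],cv2.COLOR_RGB2BGR))
    return im
def world(im,u,v,z=None):
    u=np.asarray(u,float);v=np.asarray(v,float)
    R=cv2.Rodrigues(np.array(im['rvec'],float))[0];t=np.array(im['tvec'],float).ravel()
    d=np.stack([(u-im['cx'])/im['fx'],(v-im['cy'])/im['fy'],np.ones_like(u)],-1)
    if z is None:
        zz=im['z_map'][v.astype(int),u.astype(int)]
        return (d*zz[...,None]-t)@R
    c=-R.T@t; w=d@R
    return c+w*((z-c[2])/w[...,2])[...,None]
E
python3 - <<'E'
from h import *
s=shot('scene','scene1.png');w=shot('side','side1.png')
np.savez('s1.npz',**s)
a=np.hstack([cv2.imread('pics/scene1.png')]);cv2.imwrite('pics/scene1b.png',cv2.resize(a,(800,600)))
print(arm.observe()); print(s['tvec'],s['rvec'],s['fx'])
E
```

```text
pics
{'clock': 0.1, 'joints': array([-0.10258509,  0.43513705,  0.0249485 ,  1.57398471, -0.01160949,
        1.1340228 , -0.07512884]), 'dq': array([-1.02873072e-03,  8.03945156e-05, -6.25169434e-04, -1.54328421e-03,
       -1.74563701e-04, -1.40876639e-03, -1.30382403e-03]), 'joint_efforts': array([ 2.76666542e-03, -6.69124532e+01,  9.87763703e-01, -3.15145969e+01,
       -6.05509384e-02,  3.73947364e-02,  1.19628339e-04]), 'position': array([ 6.24558061e-01, -4.30818948e-05,  2.37041534e-01]), 'ee_rot': array([-2.22089867e+00, -2.22068946e+00,  1.67834623e-03]), 'force': array([-0.24143758, -0.36245633,  0.11010255]), 'ft_torque': array([ 0.04887433,  0.02772376, -0.00018573]), 'gripper_force': 0.0, 'width': 0.9992794649361426}
[ 0.20174338 -0.24011571  1.71010698] [ 1.34502106  2.09035299 -0.95399532] 481.5596948681596
```

View pics/scene1b.png

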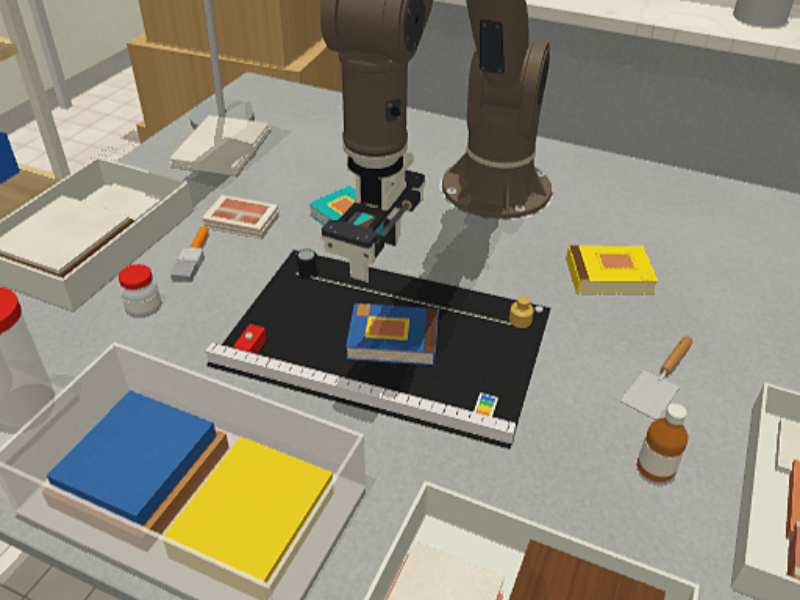

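The scene camera faces the robot. Candidates in this 800x600 view are:
- the blue album with a picture label on the black board at (392,333)
- a big blue box in the tray at (130,455)
- a yellow look-alike at (610,268)
- a turquoise look-alike at (340,208)

The one on the board, blue and album-sized, fits. The red stop is at (250,338), which is the robot's right, and the tile is at (486,404). I'll confirm in an enlarged crop.

Run:
```python
from h import *
a=cv2.imread('pics/scene1.png')[155:290,125:355]
cv2.imwrite('pics/crop1.png',cv2.resize(a,None,fx=3.4,fy=3.4,interpolation=cv2.INTER_CUBIC))
s=dict(np.load('s1.npz'))
hsv=cv2.cvtColor(s['color'],cv2.COLOR_RGB2HSV)
vv,uu=np.mgrid[0:384,0:512]
P=world(s,uu.ravel(),vv.ravel()).reshape(384,512,3)
ok=s['z_map']>0
def rect(m,n):
    p=P[m]; r=cv2.minAreaRect(p[:,:2].astype(np.float32)*1000)
    print(n,len(p),r,np.median(p[:,2]),cv2.boxPoints(r).round(0).tolist())
reg=(uu>125)&(uu<355)&(vv>155)&(vv<290)&ok
z=P[...,2]
alb=reg&(uu>215)&(uu<285)&(vv>190)&(vv<236)&(z>0.034)&(z<0.047)
rect(alb,'albumtop')
rect(reg&(uu<175)&(vv>200)&(vv<228)&(hsv[...,1]>150)&((hsv[...,0]<8)|(hsv[...,0]>172))&(z>0.03),'red')
fen=reg&(vv>218)&(z>0.029)&(z<0.039)&~alb&(hsv[...,1]<60)&(hsv[...,2]>110)
rect(fen,'fence')
```

```text
albumtop 1592 ((561.4163818359375, 1.1999740600585938), (116.80946350097656, 149.78355407714844), 19.21758460998535) 0.038495474289059486 [[482.0, 53.0], [531.0, -89.0], [641.0, -50.0], [592.0, 91.0]]
red 179 ((685.7273559570312, -209.04754638671875), (62.83506393432617, 31.718185424804688), 3.8839619159698486) 0.036103143178556195 [[653.0, -195.0], [655.0, -227.0], [718.0, -223.0], [716.0, -191.0]]
fence 1552 ((729.4087524414062, 8.258880615234375), (222.4453887939453, 497.5998229980469), 22.8794002532959) 0.03226279374437341 [[530.0, 194.0], [724.0, -264.0], [929.0, -178.0], [735.0, 281.0]]
```

View pics/crop1.png

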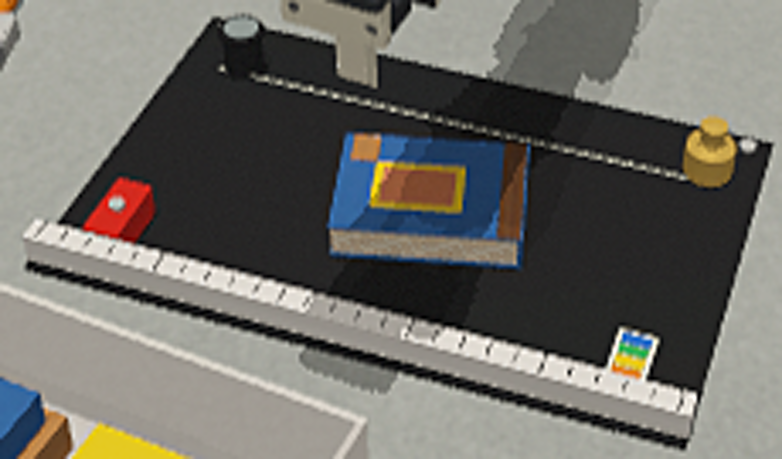

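Confirmed: this is the blue album with the brown spine, lying flat. The crop pixels I'll use are:
- album top corners: (347,133), (530,142), (521,240), (330,228)
- fence inner top edge: (40,219) to (697,392)
- red stop top: (120,178), (153,186)

Run:
```python
from h import *
s=dict(np.load('s1.npz'))
def c(pts,z):
    p=np.array(pts,float); return world(s,125+(p[:,0]+.5)/3.4-.5,155+(p[:,1]+.5)/3.4-.5,z)
al=c([(347,133),(530,142),(521,240),(330,228)],.040);fe=c([(40,219),(370,306),(697,392)],.034)
bd=c([(212,18),(773,145)],.008);rd=c([(120,178),(153,186)],.038);wt=c([(242,75),(710,183)],.008)
for n,p in zip(['album','fence','board','red','loupe/weight'],[al,fe,bd,rd,wt]): print(n,p[:,:2].round(4).tolist())
d=fe[0]-fe[2]; print('fence dir ang of -y', np.arctan2(d[0],-d[1]))
d=bd[0]-bd[1]; print('board near', np.arctan2(d[0],-d[1]),np.hypot(*d[:2]))
# robust fits with depth points
hsv=cv2.cvtColor(s['color'],cv2.COLOR_RGB2HSV)
vv,uu=np.mgrid[0:384,0:512];P=world(s,uu.ravel(),vv.ravel()).reshape(384,512,3)
m=(s['z_map']>0)&(P[...,2]>0.028)&(P[...,2]<0.04)&(P[...,0]>.65)&(P[...,0]<.8)&(abs(P[...,1])<.27)&(hsv[...,1]<70)&(hsv[...,2]>120)&(uu<340)&(uu>125)&(vv<272)
p=P[m][:,:2]
# inner edge: per y-bin min x
b=np.round(p[:,1]/.02); e=np.array([(p[b==k,1].mean(),np.percentile(p[b==k,0],3)) for k in np.unique(b) if (b==k).sum()>5])
print(e.round(3).tolist())
```

```text
album [[0.5358, -0.0861], [0.4824, 0.0531], [0.5899, 0.0894], [0.6398, -0.0476]]
fence [[0.7201, -0.2565], [0.6943, 0.0133], [0.6709, 0.2555]]
board [[0.4128, -0.2882], [0.3639, 0.2278]]
red [[0.6581, -0.224], [0.655, -0.1956]]
loupe/weight [[0.4734, -0.2221], [0.4321, 0.1937]]
fence dir ang of -y 0.09573572578602604
board near 0.09456014874626611 0.5183687783559362
[[-0.255, 0.722], [-0.24, 0.72], [-0.219, 0.679], [-0.2, 0.705], [-0.18, 0.713], [-0.16, 0.712], [-0.14, 0.711], [-0.12, 0.709], [-0.1, 0.705], [-0.08, 0.704], [-0.06, 0.701], [-0.04, 0.702], [-0.02, 0.7], [0.0, 0.697], [0.02, 0.695], [0.04, 0.694], [0.06, 0.692], [0.08, 0.688], [0.1, 0.688], [0.12, 0.685], [0.139, 0.684], [0.16, 0.681], [0.18, 0.681], [0.2, 0.677], [0.219, 0.675], [0.239, 0.673]]
```

>>> {"fn": "jog_arm", "kwargs": {
  "moves": [
    [0,-0.02,0,0.18],
    [0,-0.045,0,0.37],
    [0,-0.07,0,0.55],
    [0,-0.1,0,0.74],
    [0,-0.125,0,0.92],
    [0,-0.15,0,1.1],
    [0,-0.165,0.02,1.29],
    [0,-0.17,0.05,1.475],
    [0,-0.17,0.09,1.475],
    [0,-0.17,0.13,1.475],
    [0,-0.17,0.15,1.475],
    [0,-0.17,0.15,1.475],
    [0,-0.17,0.15,1.475]
  ]
}}

```text
clock: 1.72
position: [0.4554, -0.0, 0.0884]
ee_rot: [-3.138, -0.15, -0.001]
force: [-0.0, -0.2, -0.3]
width: 1.002
gripper_force: 0.0
```

```bash
cat > st.py <<'E'
from h import *
O=np.array([.551,-.0139]);Y=.0955
o=arm.observe();p=o['position'];R=cv2.Rodrigues(o['ee_rot'])[0]
ex=np.array([np.cos(Y),np.sin(Y)]);ey=np.array([-ex[1],ex[0]])
print('t',o['clock'],'p',p.round(4),'board',((p[:2]-O)@ex).round(4),((p[:2]-O)@ey).round(4),'toolx yaw',np.arctan2(R[1,0],R[0,0]).round(4),'F',o['force'].round(2),'tilt',R[:2,2].round(3))
E
python3 st.py
python3 - <<'E'
from h import *
s=shot('scene','s2.png');w=shot('wrist','w2.png')
a=cv2.imread('pics/s2.png')[130:290,115:355]; b=cv2.imread('pics/w2.png')
cv2.imwrite('pics/c2.png',np.hstack([cv2.resize(a,(400,267)),cv2.resize(b,(356,267))]))
E
```

```text
t 1.725 p [ 0.4554 -0.      0.0884] board -0.0938 0.0229 toolx yaw 0.0956 F [-0.01 -0.23 -0.33] tilt [0.001 0.   ]
```

View pics/c2.png

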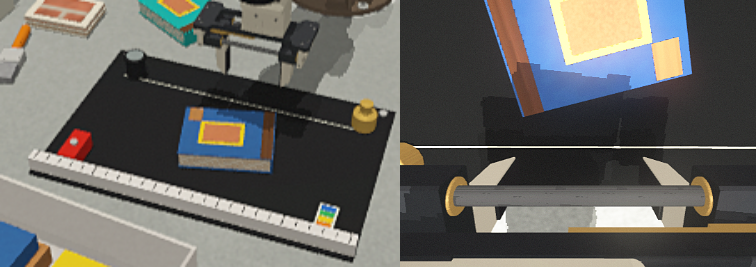

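The tool is clear behind the album and parallel to the board. In the right half, the near-left corner at (523,117) sits ahead of the left finger. Next: descend and push gently along board x.

>>> {"fn": "jog_arm", "kwargs": {
  "moves": [
    [0,0,0.03,0],
    [0,0,0.055,0],
    [0,0,0.063,0],
    [0.005,0,0.063,0],
    [0.01,0,0.063,0],
    [0.015,0,0.063,0],
    [0.02,0,0.063,0],
    [0.025,0,0.063,0],
    [0.03,0,0.063,0],
    [0.035,0,0.063,0],
    [0.04,0,0.063,0],
    [0.045,0,0.063,0],
    [0.05,0,0.063,0],
    [0.055,0,0.063,0],
    [0.06,0,0.063,0],
    [0.065,0,0.063,0],
    [0.07,0,0.063,0],
    [0.075,0,0.063,0],
    [0.08,0,0.063,0],
    [0.085,0,0.063,0]
  ]
}}

```text
clock: 4.32
position: [0.5397, 0.0078, 0.0247]
ee_rot: [3.138, 0.149, -0.001]
force: [-2.1, -0.9, -0.8]
width: 1.003
gripper_force: 1.1
```

```bash
python3 st.py
cat > alb.py <<'E'
# album rectangle in board frame from depth of the scene camera
import sys
from h import *
from st import O,ex,ey,Y
s=shot('scene',sys.argv[1])
vv,uu=np.mgrid[0:384,0:512];P=world(s,uu.ravel(),vv.ravel()).reshape(384,512,3)
hsv=cv2.cvtColor(s['color'],cv2.COLOR_RGB2HSV)
B=np.stack([(P[...,:2]-O)@ex,(P[...,:2]-O)@ey],-1)
blue=(hsv[...,0]>100)&(hsv[...,0]<125)&(hsv[...,1]>110)&(hsv[...,2]>50)
m=(s['z_map']>0)&blue&(P[...,2]>.033)&(P[...,2]<.047)&(abs(B[...,0])<.17)&(abs(B[...,1])<.25)
n,l,st,_=cv2.connectedComponentsWithStats(m.astype(np.uint8))
p=B[m]*1000
r=cv2.minAreaRect(p.astype(np.float32));print(m.sum(),r,cv2.boxPoints(r).round(0).tolist())
v,u=np.where(m);u0,v0=max(u.min()-50,0),max(v.min()-40,0)
a=cv2.imread('pics/'+sys.argv[1])[v0:v0+120,u0:u0+170]
cv2.imwrite('pics/c_'+sys.argv[1],cv2.resize(a,None,fx=4.5,fy=4.5,interpolation=cv2.INTER_CUBIC));print('crop',u0,v0)
E
python3 alb.py s3.png
```

```text
t 4.325 p [0.5397 0.0078 0.0247] board -0.0092 0.0227 toolx yaw 0.0951 F [-2.13 -0.87 -0.77] tilt [-0. -0.]
t 4.325 p [0.5397 0.0078 0.0247] board -0.0092 0.0227 toolx yaw 0.0951 F [-2.13 -0.87 -0.77] tilt [-0. -0.]
972 ((57.07107925415039, -1.3861923217773438), (151.81642150878906, 114.83283996582031), 89.87108612060547) [[-1.0, -77.0], [114.0, -77.0], [115.0, 74.0], [-0.0, 75.0]]
crop 156 160
```

The album is now square to the pusher, with its centre at board (0.057, -0.001). I'll push 25 mm more, then lift, turn and go round to its left side.

>>> {"fn": "jog_arm", "kwargs": {
  "moves": [
    [0.005,0,0,0],
    [0.01,0,0,0],
    [0.015,0,0,0],
    [0.02,0,0,0],
    [0.025,0,0,0],
    [0.025,0,0,0],
    [0.01,0,0,0],
    [0.005,0,-0.03,0],
    [0.005,0,-0.06,0],
    [0.01,-0.01,-0.065,-0.18],
    [0.02,-0.02,-0.065,-0.36],
    [0.03,-0.03,-0.065,-0.54],
    [0.04,-0.04,-0.065,-0.72],
    [0.05,-0.05,-0.065,-0.9],
    [0.06,-0.06,-0.065,-1.08],
    [0.07,-0.07,-0.065,-1.26],
    [0.08,-0.077,-0.065,-1.44],
    [0.085,-0.077,-0.065,-1.57],
    [0.085,-0.077,-0.065,-1.57],
    [0.085,-0.077,-0.065,-1.57]
  ],
  "hand": 0.0918
}}

```text
clock: 6.88
position: [0.6162, 0.0925, 0.0897]
ee_rot: [-2.117, -2.321, 0.0]
force: [-0.1, -1.1, 0.4]
width: 0.999
gripper_force: 0.0
```

```bash
python3 alb.py s4.png
```

```text
t 6.875 p [0.6162 0.0925 0.0897] board 0.0751 0.0997 toolx yaw 1.6626 F [-0.12 -1.08  0.38] tilt [-0. -0.]
898 ((83.51448822021484, -1.2404327392578125), (151.4148712158203, 113.22248840332031), 89.84709167480469) [[27.0, -77.0], [140.0, -77.0], [140.0, 74.0], [27.0, 75.0]]
crop 152 166
```

View pics/c_s4.png

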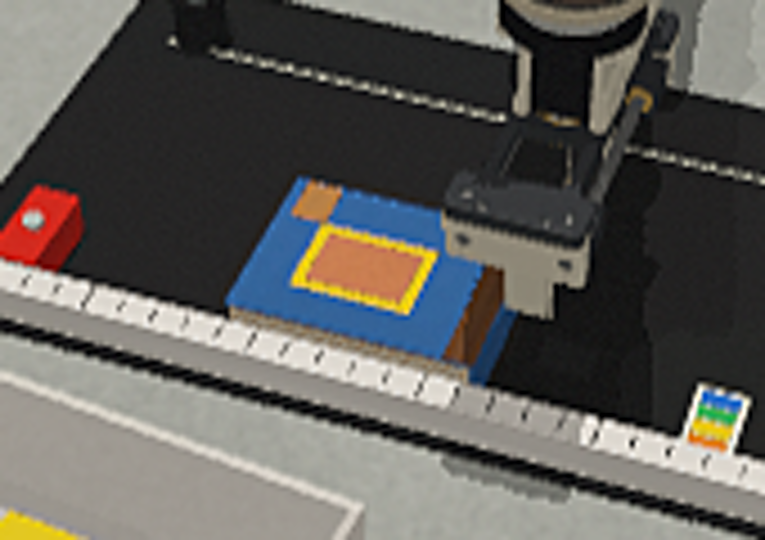

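The picture shows the album square with a narrow gap to the fence (its far edge runs from (230,310) to (470,375)). The finger at (530,290) is beside its left side. I'll narrow the fingers, descend and push towards the stop.

>>> {"fn": "jog_arm", "kwargs": {
  "moves": [
    [0,0.005,0,0],
    [0,0.005,0,0],
    [0,0.005,0,0],
    [0,0.005,0,0],
    [0,0.005,0,0],
    [0,0.005,0.03,0],
    [0,0.005,0.055,0],
    [0,0.005,0.065,0],
    [-0.006,0.005,0.065,0],
    [-0.012,0.005,0.065,0],
    [-0.018,0.005,0.065,0],
    [-0.024,0.005,0.065,0],
    [-0.03,0.005,0.065,0],
    [-0.036,0.005,0.065,0],
    [-0.042,0.005,0.065,0],
    [-0.048,0.005,0.065,0],
    [-0.054,0.005,0.065,0],
    [-0.06,0.005,0.065,0]
  ],
  "hand": 0.05
}}

```text
clock: 9.18
position: [0.6283, 0.0352, 0.0258]
ee_rot: [2.112, 2.326, 0.005]
force: [0.0, 5.1, 5.6]
width: 0.544
gripper_force: 3.0
```

```bash
python3 alb.py s5.png
```

```text
t 9.175 p [0.6283 0.0352 0.0258] board 0.0817 0.0415 toolx yaw 1.667 F [0.02 5.07 5.58] tilt [0.002 0.002]
675 ((83.762451171875, -44.54649353027344), (112.20956420898438, 151.29458618164062), 0.227829247713089) [[27.0, 31.0], [28.0, -120.0], [140.0, -120.0], [140.0, 31.0]]
crop 136 162
```

>>> {"fn": "jog_arm", "kwargs": {
  "moves": [
    [-0.006,0,0,0],
    [-0.012,0,0,0],
    [-0.018,0,0,0],
    [-0.024,0,0,0],
    [-0.03,0,0,0],
    [-0.036,0,0,0],
    [-0.042,0,0,0],
    [-0.048,0,0,0],
    [-0.053,0,0,0],
    [-0.057,0,0,0],
    [-0.06,0,0,0],
    [-0.062,0,0,0],
    [-0.064,0,0,0],
    [-0.064,0,0,0]
  ]
}}

```text
clock: 10.98
position: [0.6342, -0.029, 0.0255]
ee_rot: [2.112, 2.325, 0.003]
force: [-0.2, 4.8, 3.3]
width: 0.545
gripper_force: 2.4
```

```bash
python3 alb.py s6.png
```

```text
t 10.975 p [ 0.6342 -0.029   0.0255] board 0.0813 -0.023 toolx yaw 1.6666 F [-0.2   4.81  3.29] tilt [0.001 0.001]
624 ((82.35552978515625, -109.26229858398438), (113.58381652832031, 152.32470703125), 0.9961852431297302) [[24.0, -34.0], [27.0, -186.0], [140.0, -184.0], [138.0, -32.0]]
crop 114 157
```

View pics/c_s6.png

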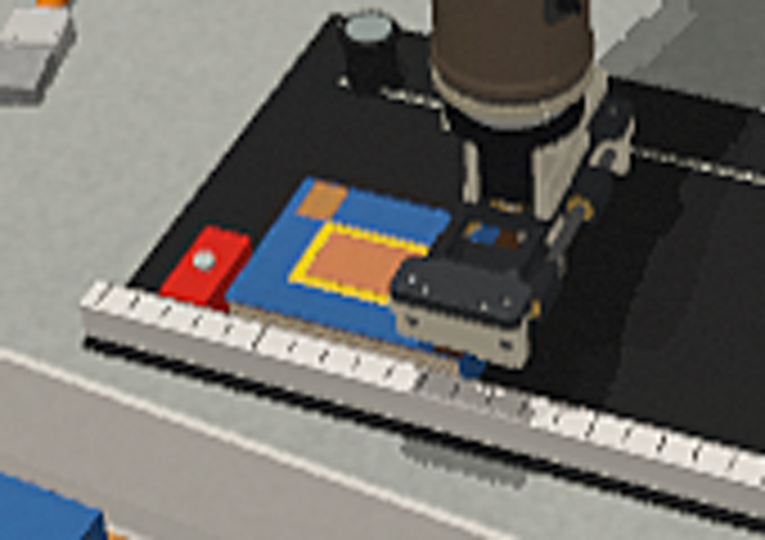

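The album's right side is about 7 mm from the red stop. In the picture the stop's inner edge is at (245,240) and the album corner at (235,300). I'll go 4 mm closer, then move round behind for the fence push.

>>> {"fn": "jog_arm", "kwargs": {
  "moves": [
    [-0.002,0,0,0],
    [-0.004,0,0,0],
    [-0.004,0,0,0],
    [0.005,0,0,0],
    [0.008,0,-0.03,0],
    [0.008,0,-0.065,0],
    [-0.005,-0.015,-0.065,0.18],
    [-0.02,-0.03,-0.065,0.36],
    [-0.035,-0.045,-0.065,0.54],
    [-0.05,-0.06,-0.065,0.72],
    [-0.065,-0.075,-0.065,0.9],
    [-0.08,-0.085,-0.065,1.08],
    [-0.087,-0.085,-0.065,1.26],
    [-0.087,-0.085,-0.065,1.44],
    [-0.087,-0.085,-0.065,1.57],
    [-0.087,-0.085,-0.065,1.57],
    [-0.087,-0.085,-0.065,1.57]
  ]
}}

```text
clock: 13.15
position: [0.557, -0.1248, 0.0896]
ee_rot: [3.138, 0.155, -0.001]
force: [-0.3, -0.3, 0.3]
width: 0.545
gripper_force: 0.0
```

```bash
python3 alb.py s7.png
```

```text
t 13.15 p [ 0.557  -0.1248  0.0896] board -0.0046 -0.1109 toolx yaw 0.0986 F [-0.28 -0.27  0.32] tilt [-0.001 -0.   ]
951 ((82.98258209228516, -112.78369903564453), (151.14613342285156, 111.5981674194336), 89.64722442626953) [[27.0, -188.0], [138.0, -189.0], [139.0, -38.0], [28.0, -37.0]]
crop 113 157
```

>>> {"fn": "jog_arm", "kwargs": {
  "moves": [
    [0,0,0,0.003],
    [0,0,0,0.003],
    [0,0,0,0.003],
    [0,0,0.03,0.003],
    [0,0,0.055,0.003],
    [0,0,0.065,0.003],
    [0.005,0,0.065,0.003],
    [0.01,0,0.065,0.003],
    [0.014,0,0.065,0.003],
    [0.018,0,0.065,0.003],
    [0.02,0,0.065,0.003],
    [0.022,0,0.065,0.003],
    [0.024,0,0.065,0.003],
    [0.026,0,0.065,0.003],
    [0.027,0,0.065,0.003],
    [0.027,0,0.065,0.003]
  ],
  "hand": 0.0918
}}

```text
clock: 15.2
position: [0.5839, -0.1223, 0.0245]
ee_rot: [3.138, 0.145, -0.0]
force: [-2.4, -0.3, -1.4]
width: 1.0
gripper_force: 0.9
```

```bash
python3 st.py
```

```text
t 15.2 p [ 0.5839 -0.1223  0.0245] board 0.0225 -0.111 toolx yaw 0.0925 F [-2.4  -0.26 -1.42] tilt [-0. -0.]
```

>>> {"fn": "jog_arm", "kwargs": {
  "moves": [
    [0.001,0,0,0],
    [0.002,0,0,0],
    [0.002,0,0,0]
  ]
}}

```text
clock: 15.58
position: [0.5859, -0.122, 0.0246]
ee_rot: [-3.138, -0.146, 0.001]
force: [-2.3, -1.0, -2.0]
width: 1.003
gripper_force: 1.5
```

>>> {"fn": "jog_arm", "kwargs": {
  "moves": [
    [0.001,0,0,0],
    [0.0015,0,0,0],
    [0.0015,0,0,0]
  ]
}}

```text
clock: 15.95
position: [0.5859, -0.122, 0.0246]
ee_rot: [-3.138, -0.146, 0.005]
force: [-8.5, -0.7, 5.8]
width: 1.0
gripper_force: 4.1
```

The tool has stalled and the force has risen, so the album has reached the fence. I'll seat it slightly more, then check.

>>> {"fn": "jog_arm", "kwargs": {
  "moves": [
    [0.001,0,0,0],
    [0.0015,0,0,0],
    [0.0015,0,0,0]
  ]
}}

```text
clock: 16.32
position: [0.5859, -0.122, 0.0246]
ee_rot: [-3.138, -0.145, 0.009]
force: [-13.6, -0.5, 10.3]
width: 1.001
gripper_force: 6.7
```

```bash
python3 alb.py s8.png
```

```text
t 16.325 p [ 0.5859 -0.122   0.0246] board 0.0245 -0.1109 toolx yaw 0.0924 F [-13.56  -0.52  10.32] tilt [-0.006  0.   ]
972 ((90.29974365234375, -112.7698974609375), (115.30890655517578, 152.88417053222656), 0.192405104637146) [[32.0, -37.0], [33.0, -189.0], [148.0, -189.0], [148.0, -36.0]]
crop 111 158
```

>>> {"fn": "jog_arm", "kwargs": {
  "moves": [
    [-0.005,0,0,0],
    [-0.01,0,0,0],
    [-0.01,0,-0.03,0],
    [-0.01,0,-0.065,0],
    [0,-0.02,-0.065,-0.18],
    [0.01,-0.04,-0.065,-0.36],
    [0.02,-0.06,-0.065,-0.54],
    [0.03,-0.08,-0.065,-0.72],
    [0.04,-0.1,-0.065,-0.9],
    [0.05,-0.101,-0.065,-1.08],
    [0.055,-0.101,-0.065,-1.26],
    [0.055,-0.101,-0.065,-1.44],
    [0.055,-0.101,-0.065,-1.574],
    [0.055,-0.101,-0.065,-1.574],
    [0.055,-0.101,-0.065,-1.574]
  ]
}}

```text
clock: 18.25
position: [0.6347, -0.016, 0.0898]
ee_rot: [2.116, 2.322, 0.001]
force: [0.1, -0.2, 0.4]
width: 1.003
gripper_force: 0.0
```

```bash
python3 alb.py s9.png
```

```text
t 18.25 p [ 0.6347 -0.016   0.0898] board 0.0831 -0.0101 toolx yaw 1.6636 F [ 0.09 -0.18  0.44] tilt [0.001 0.   ]
796 ((91.75865173339844, -111.96887969970703), (152.45669555664062, 113.95680236816406), 88.3594741821289) [[33.0, -187.0], [147.0, -190.0], [151.0, -37.0], [37.0, -34.0]]
crop 111 158
```

View pics/c_s9.png

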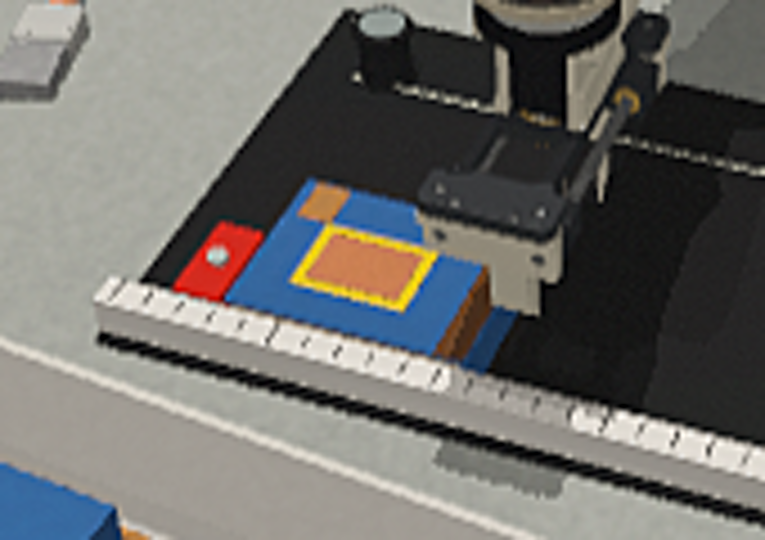

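The album is flush along the fence, with perhaps a few mm left to the stop. Now the final nudge towards the stop.

>>> {"fn": "jog_arm", "kwargs": {
  "moves": [
    [0,0,0,-0.003],
    [0,0,0,-0.003],
    [0,0,0,-0.003],
    [0,0,0,-0.003],
    [0,0,0.03,-0.003],
    [0,0,0.055,-0.003],
    [0,0,0.065,-0.003],
    [-0.005,0,0.065,-0.003],
    [-0.01,0,0.065,-0.003],
    [-0.013,0,0.065,-0.003],
    [-0.015,0,0.065,-0.003],
    [-0.016,0,0.065,-0.003],
    [-0.017,0,0.065,-0.003],
    [-0.018,0,0.065,-0.003],
    [-0.019,0,0.065,-0.003],
    [-0.019,0,0.065,-0.003]
  ],
  "hand": 0.05
}}

```text
clock: 20.3
position: [0.6361, -0.0333, 0.0248]
ee_rot: [-2.107, -2.329, -0.002]
force: [-0.8, 4.3, 2.5]
width: 0.544
gripper_force: 2.6
```

>>> {"fn": "jog_arm", "kwargs": {
  "moves": [
    [-0.001,0,0,0],
    [-0.002,0,0,0],
    [-0.002,0,0,0]
  ]
}}

```text
clock: 20.68
position: [0.6359, -0.0349, 0.0248]
ee_rot: [-2.106, -2.328, -0.001]
force: [-3.5, 6.3, 4.3]
width: 0.544
gripper_force: 3.2
```

>>> {"fn": "jog_arm", "kwargs": {
  "moves": [
    [-0.001,0,0,0],
    [-0.0015,0,0,0],
    [-0.0015,0,0,0]
  ]
}}

```text
clock: 21.05
position: [0.636, -0.0363, 0.0248]
ee_rot: [-2.106, -2.328, -0.001]
force: [-3.0, 6.9, 5.0]
width: 0.544
gripper_force: 3.3
```

>>> {"fn": "jog_arm", "kwargs": {
  "moves": [
    [-0.001,0,0,0],
    [-0.0015,0,0,0],
    [-0.0015,0,0,0]
  ]
}}

```text
clock: 21.42
position: [0.6361, -0.0372, 0.0248]
ee_rot: [-2.105, -2.328, -0.002]
force: [-2.6, 8.0, 4.4]
width: 0.544
gripper_force: 4.0
```

```bash
python3 st.py
```

```text
t 21.425 p [ 0.6361 -0.0372  0.0248] board 0.0825 -0.0313 toolx yaw 1.6713 F [-2.64  8.02  4.36] tilt [-0.001  0.003]
```

>>> {"fn": "jog_arm", "kwargs": {
  "moves": [
    [-0.001,0,0,0],
    [-0.0015,0,0,0],
    [-0.0015,0,0,0]
  ]
}}

```text
clock: 21.8
position: [0.636, -0.0372, 0.0248]
ee_rot: [-2.103, -2.328, -0.003]
force: [-4.1, 11.0, 3.8]
width: 0.542
gripper_force: 5.7
```

>>> {"fn": "jog_arm", "kwargs": {
  "moves": [
    [-0.001,0,0,0],
    [-0.0015,0,0,0],
    [-0.0015,0,0,0]
  ]
}}

```text
clock: 22.18
position: [0.636, -0.0372, 0.0248]
ee_rot: [-2.102, -2.328, -0.005]
force: [-4.9, 14.6, 5.2]
width: 0.543
gripper_force: 7.5
```

```bash
python3 alb.py s10.png
```

```text
t 22.175 p [ 0.636  -0.0372  0.0248] board 0.0824 -0.0313 toolx yaw 1.6729 F [-4.92 14.59  5.21] tilt [-0.002  0.006]
649 ((90.43070983886719, -117.53500366210938), (113.87915802001953, 149.18687438964844), 1.3097596168518066) [[32.0, -44.0], [35.0, -193.0], [149.0, -191.0], [146.0, -42.0]]
crop 110 158
```

Stopped against the red stop at about 15 N. I'll go round again for one light check push to the fence, in case the nudge turned it slightly.

>>> {"fn": "jog_arm", "kwargs": {
  "moves": [
    [0.004,0,0,0],
    [0.012,0,0,0],
    [0.012,0,-0.03,0],
    [0.012,0,-0.065,0],
    [-0.005,-0.015,-0.065,0.18],
    [-0.02,-0.03,-0.065,0.36],
    [-0.035,-0.045,-0.065,0.54],
    [-0.05,-0.06,-0.065,0.72],
    [-0.065,-0.07,-0.065,0.9],
    [-0.078,-0.082,-0.065,1.08],
    [-0.08,-0.082,-0.065,1.26],
    [-0.08,-0.082,-0.065,1.44],
    [-0.08,-0.082,-0.065,1.57],
    [-0.08,-0.082,-0.065,1.57],
    [-0.08,-0.082,-0.065,1.57]
  ]
}}

```text
clock: 24.1
position: [0.5635, -0.1307, 0.0898]
ee_rot: [3.137, 0.161, 0.0]
force: [-0.8, 0.2, -0.9]
width: 0.544
gripper_force: 0.0
```

```bash
python3 alb.py s11.png
```

```text
t 24.1 p [ 0.5635 -0.1307  0.0898] board 0.0013 -0.1175 toolx yaw 0.1028 F [-0.75  0.23 -0.94] tilt [ 0. -0.]
964 ((90.43109130859375, -116.71613311767578), (151.98800659179688, 113.10072326660156), 89.77698516845703) [[34.0, -192.0], [147.0, -193.0], [147.0, -41.0], [34.0, -41.0]]
crop 110 158
```

View pics/c_s11.png

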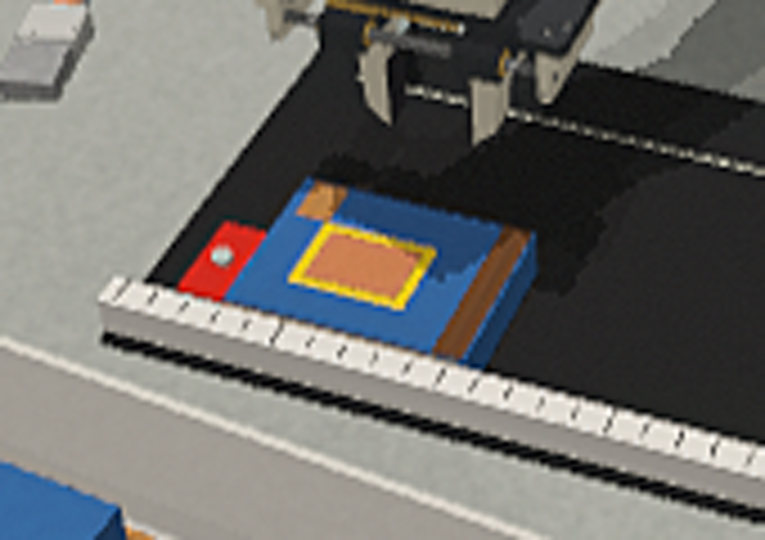

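It looks square in the corner: the stop and album meet at (265,240), and the far edge is hidden behind the fence from (225,300) to (470,365). One light confirming push at the known contact position, then I'll retreat.

>>> {"fn": "jog_arm", "kwargs": {
  "moves": [
    [0,0,0,0.008],
    [0,0,0,0.008],
    [0,0,0,0.008],
    [0,0,0.03,0.008],
    [0,0,0.055,0.008],
    [0,0,0.065,0.008],
    [0.006,0,0.065,0.008],
    [0.012,0,0.065,0.008],
    [0.016,0,0.065,0.008],
    [0.019,0,0.065,0.008],
    [0.021,0,0.065,0.008],
    [0.022,0,0.065,0.008],
    [0.023,0,0.065,0.008],
    [0.024,0,0.065,0.008],
    [0.024,0,0.065,0.008]
  ],
  "hand": 0.0918
}}

```text
clock: 26.02
position: [0.5865, -0.1282, 0.0246]
ee_rot: [-3.138, -0.144, 0.002]
force: [-4.5, 0.5, 2.9]
width: 1.002
gripper_force: 2.3
```

>>> {"fn": "jog_arm", "kwargs": {
  "moves": [
    [0.001,0,0,0],
    [0.0015,0,0,0],
    [0.0015,0,0,0]
  ]
}}

```text
clock: 26.4
position: [0.5865, -0.1281, 0.0245]
ee_rot: [-3.138, -0.144, 0.006]
force: [-9.6, -0.8, 7.3]
width: 0.997
gripper_force: 4.9
```

```bash
python3 st.py
```

```text
t 26.4 p [ 0.5865 -0.1281  0.0245] board 0.0244 -0.1171 toolx yaw 0.0919 F [-9.6  -0.8   7.26] tilt [-0.004  0.001]
```

It stalled at the same place (board x 0.0244), so the album is flush against the fence. Retreating.

>>> {"fn": "jog_arm", "kwargs": {
  "moves": [
    [-0.006,0,0,0],
    [-0.015,0,0,0],
    [-0.025,0,-0.02,0],
    [-0.03,0,-0.06,0],
    [-0.04,0,-0.11,0],
    [-0.05,0,-0.16,0],
    [-0.05,0,-0.2,0],
    [-0.05,0,-0.2,0],
    [-0.05,0,-0.2,0]
  ]
}}

```text
clock: 27.52
position: [0.5386, -0.1326, 0.2242]
ee_rot: [-3.138, -0.144, 0.0]
force: [-0.3, 0.5, -0.5]
width: 1.003
gripper_force: 0.0
```

```bash
python3 alb.py s12.png
python3 - <<'E'
import cv2
cv2.imwrite('pics/fin.png',cv2.resize(cv2.imread('pics/s12.png'),(800,600)))
E
```

```text
t 27.525 p [ 0.5386 -0.1326  0.2242] board -0.0236 -0.1169 toolx yaw 0.0917 F [-0.34  0.55 -0.53] tilt [-0.  0.]
968 ((90.42030334472656, -116.70832824707031), (114.12987518310547, 151.6963653564453), 0.9869797229766846) [[32.0, -42.0], [35.0, -194.0], [149.0, -192.0], [146.0, -40.0]]
crop 110 158
```

View pics/fin.png

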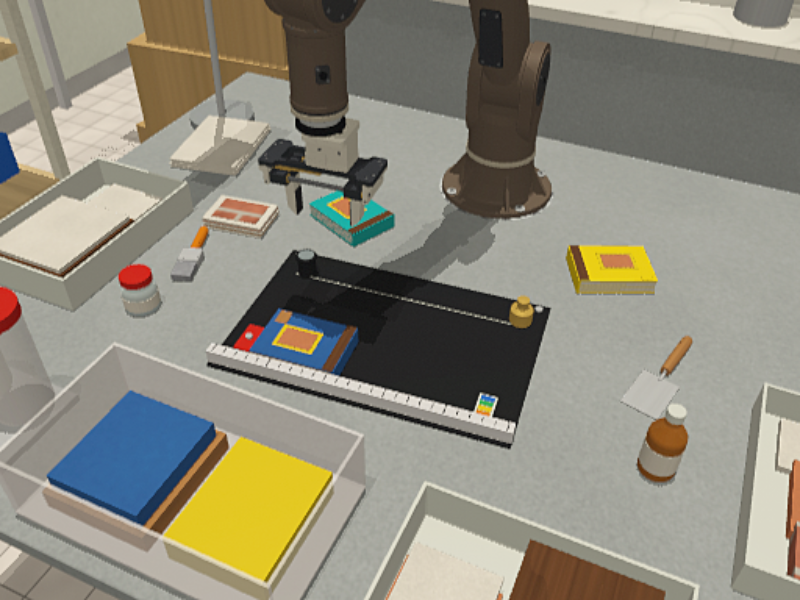

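The album at (305,340) sits in the corner between the red stop (250,337) and the fence. Its measured board pose is about (0.090, -0.117). Everything else is where it was, and the arm is clear.

```bash
python3 -c "
from cell import arm
print(arm.sign_off())"
```

```text
the job is handed in; nothing more can be done
None
```

I pushed the blue album flush against the fence and up against the red end stop, left everything else where it was, raised the arm clear and handed the job in at about 28 s of the 58 s allowed; no verdict came back.

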